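# Close the grinder's dust trap with its tongued cover board

### The arm

A 6-joint arm with a two-finger parallel gripper is mounted at the origin on the work surface. World frame = base frame: x ahead of the robot, y to its left, z up, the work surface at z = 0. Lengths are in m, angles in rad, forces in N, time in s.
With the tool pointing down it reaches from about 0.375 to 0.9 m from the base axis. Payload 3.1 kg.
Tool frame: the origin (TCP) lies between the finger pads; the fingertips stand 11 mm ahead of it and the grasp point (between the pads) lies 8 mm behind it; z points along the fingers, y is the direction in which the jaws open and shut (so a half turn about z gives the same grasp; the last joint's range is limited). The gripper opens to 85 mm and grips with 20 to 120 N. Pads are 22 mm wide; open, the fingers measure 114 mm over their backs; the gripper's body (76 mm by 85 mm) begins 54 mm behind the grasp point. The pads swing forward as they close: fully open they stand 13 mm farther back than shut.
Start: joints at [-1.284, 0.527, 1.433, -0, 1.181, -0.178], TCP at [0.28, -0.559, 0.242] pointing down, gripper open.
Joint ranges: [-3.08, 3.08], [-0.75, 2.2], [0.22, 2.44], [-1.43, 4.57], [0, 2.65], [-2.85, 2.85]. Speed limits (rad/s): [2.79, 2.79, 3.14, 3.14, 3.14, 3.14].

### API

Orientations are given as a unit quaternion [x, y, z, w].
In Python, from station import manip gives the robot as it stands. The module is installed in compiled form; this text tells all that it offers.
- The arm moves only by the tool arm_command, never from a script. Its argument "rows" is a list of rows, each a list of 3 entries, a list of its own where there are three numbers: the shift along the world's x, y, z in mm, then the turn about the world's z in rad, then the closure, from -1 (fully open) to 1 (shut), so that 0 is half open. A call has 1 to 12 rows; each row shifts and turns the commanded pose from where the row before left it; what a row does not reach is not made up. A row lasts 1/8 s, in which the tool goes at most 62.5 mm and 10.7 degrees, less where a joint would pass 70% of its speed; a pose out of reach is approached as far as the arm can. A call with a gripper value outside its range is refused whole. The fingers move at their own pace and stop on an object; "squeeze" is the grip in N (left out, the last holds). Time passes only in rows, so rows that do not move let the fingers close. It gives the time, the measured TCP pose, the force and the opening at its end, in the units of the state.
- manip.sense(): the state, without advancing time (a new reading comes with each control period).
- manip.snapshot(name): name is "scene" or "top" or "wrist"; returns the picture (384x512x3 uint8, blue, green, red); there is no depth.
- manip.get_calibration(name): a dict with "fovy" (degrees; the focal length in pixels is half the picture's height over the tangent of half this angle, whatever the lens; pixels are square), "cx", "cy" (the principal point, pixels), "R" (3x3) and "t" (3): a world point X has camera coordinates R X + t. Camera axes: x right, y down, z forward; pixel columns grow to the right and rows downward; lengths in m; the calibration is good to about 2 mm. A picture is of the moment at which its call begins: read the wrist's pose just before it. get_calibration takes no time and is no camera call; for the wrist camera it gives the pose at the moment of the call.
- manip.sign_off(): hands the job in, once; it reports no verdict.
The state is a dict: "t": time; "q": joint angles; "qd": joint speeds; "tau": joint torques, N m; "tcp_pos": TCP position; "tool_rot": TCP orientation; "force": force on the tool from outside, world axes, zero at the start; "ft_torque": the same for the moment, N m; "finger_gap": opening from 0.0 (shut) to 1.0 (fully open).
Only numpy, scipy, OpenCV 4.12 (cv2) and the standard library are available. Lean on these libraries where they do the work, as an engineer would, in place of code of your own. Each camera call takes 0.05 s, during which the arm holds its last target.

### The job

Close the open pit of the dust trap with the aluminium cover board: hold the board tilted, angle its tongue fully home into the groove under the steel lip, then swing it down flat and press it gently until the spring catch has snapped out over its free edge, with the board centred sideways on the trap. Feel your way in and never force it (the trap may sit up to 18 mm off along its foot), let go of the board, and leave the other things on the bench alone.

Things in the scene. Friction and masses are not known exactly. Their poses are not given: they have to be found in the camera images.
- cover: loose aluminium board, about 0.36 to 0.6 kg: plate 150 (x) x 110 (y) x 10 mm, a tongue along its whole -x edge, an upright black grip bar amid its top (14 mm thick in x, 60 long in y, z = 10 to 50 mm). Origin: centre of the plate's underside, z up; plate x = -75 to +75 mm. Starts flat on the bench, tongue roughly towards the robot
- tongue (a point): on the cover: middle of the lower corner of the tongue's tip (cover x = -87, z = 0 mm). The tongue is 12 mm long in x, 5 mm thick, flush with the plate's underside. Axes as the cover
- free_edge (a point): on the cover: middle of the upper corner of the free edge opposite the tongue (cover x = +75, z = 10 mm), axes as the cover
- trap: fixed dust trap: steel foot 270 x 150 x 12 mm, on it a grey deck 130 mm wide (y), top at z = 34 mm, with an open pit (x -20 to +60, y -45 to +45 mm). Origin: centre of the foot's underside; x from groove to catch. The deck is bolted through slots: it and all on it really sit anywhere up to 18 mm to -x or +x of the nominal x given here; not measured, feel for it. It stays put in use
- groove (a point): point fixed to the trap's foot where the groove's stop nominally is (trap x = -88, y = 0, z = 34 mm), axes as the trap; true stop is up to 18 mm off in x. A flat ledge (z = 34 mm) runs from trap x = -20 mm in under a steel lip (underside z = 42.5, top 48, front edge 8.5 mm in front of the stop): a groove 8.5 mm high and deep, open to +x, as wide as the deck
- curb (a point): point fixed to the trap's foot at the nominal foot of the curb (trap x = +76.5, y = 0, z = 34 mm), shifted like the groove. Seat ledge x +60 to +76.5, z = 34 mm; curb full width, top z = 40 mm. With the tongue at the stop the free edge has just 2.5 mm to spare here: the board enters only tongue first and tilted (10 to 15 degrees, free edge up), then swings down. Seated: underside at z = 34 mm
- catch (a joint): travel (m) of the steel spring catch over the curb, 28 mm wide, housing up to z = 63 mm from trap x = +84 mm. 0 = sprung out, nose 6.5 mm past the curb, just over a seated board; up to 0.009 pushed back. Bevelled nose (z 46 to 57 mm): the free edge, pressed down with some 6 to 14 N, wedges it back 4 to 6.5 mm, then it snaps out over the edge. Keep board on trap under 28 N while tilted, 45 N always
- compound_jar: bystander: amber jar 56 mm wide, 60 mm tall, upright; origin under its centre
- abrasive_ring: bystander: flat red-brown abrasive ring 70 mm across, 14 mm thick; origin under its centre
- brush: bystander: hand brush lying on the bench
- wrench: bystander: steel wrench lying on the bench
- oil_can: bystander: green can 60 mm wide, 130 mm tall, upright; origin under its centre
- parts_tray: bystander: open grey tray 120 x 90 x 35 mm; origin under its centre
- steel_offcut: bystander: steel bar 90 x 30 x 20 mm lying between the two work things; origin under its centre
There are look-alikes about, which are no part of the job. Leave any green or orange look-alike of the cover alone.

How it is judged:
On the way:
1. the tongue is in the groove while the board is tilted, free edge up (x of tongue in the frame of trap between -0.109 and -0.064 m and z of tongue in the frame of trap between 0.03 and 0.042 m and y of tongue in the frame of trap between -0.012 and 0.012 m and angle between cover's own z axis and vertical between 0.07 and 0.45 rad and z of free_edge in the frame of trap above 0.052 m), for 0.2 s.
At the end, for the whole second after the job is handed in: the cover lies flat (within 0.025 rad) in the trap with its tongue in the groove, tongue tip within 2.5 mm and free edge within 2.2 mm of seated height, both within 10 mm of the trap's centre line sideways, the catch sprung out over the free edge (catch joint under 2 mm), board at rest and let go (value of joint catch below 0.002 m and z of free_edge in the frame of trap between 0.041 and 0.0462 m and z of tongue in the frame of trap between 0.031 and 0.0365 m and y of tongue in the frame of trap between -0.01 and 0.01 m and y of free_edge in the frame of trap between -0.01 and 0.01 m and x of cover in the frame of trap between -0.023 and 0.022 m and angle between cover's own z axis and vertical below 0.025 rad and linear speed of cover below 0.02 m/s); the robot touches nothing.
It fails at once if the cover is forced (over 28 N on the trap) while it is still tilted (contact force between cover and trap above 28 N and angle between cover's own z axis and vertical above 0.05 rad).
It fails at once if the cover is pressed on the trap with more than 45 N (contact force between cover and trap above 45 N).
It fails at once if a bystander is moved by more than 30 mm (distance of any of compound_jar, abrasive_ring, brush, wrench, oil_can, parts_tray, steel_offcut from where it was at the start of the episode above 0.03 m).
It fails at once if the jar or the can is tipped over (angle between any of compound_jar, oil_can's own z axis and vertical above 0.5 rad).
It also fails if it takes over 72 s, if anything falls off the work surface, if the arm or the gripper's body presses on something with over 40 N, if the wrist force passes 120 N, or if a joint passes its speed limit or range.

## Working session

There is one attempt and no reset: what is moved stays moved. The work goes in short steps, Python scripts to look and compute and a tool call to move; the robot and the scene stay as the last step left them, time stands still between calls to the robot, and variables do not carry over. Pictures are saved under pics/ and viewed, and the job is handed in when it is done.

Besides the shell and the picture viewer there is one more tool, called as name(argument=value, ...) on one line, values as JSON. arm_command: Moves the arm, as the interface text tells. Its arguments: {"type":"object","properties":{"rows":{"type":"array","items":{"type":"array"}},"squeeze":{"type":"number"}},"required":["rows"]}

```bash
mkdir -p pics; python3 - <<'E'
from station import manip
import cv2
s=manip.sense();print({k:s[k] for k in('t','tcp_pos','tool_rot','force','finger_gap')})
for n in("scene","top","wrist"):
    c=manip.get_calibration(n);print(n,c)
    cv2.imwrite(f"pics/{n}0.png",manip.snapshot(n))
E
```

```text
{'t': 0.0, 'tcp_pos': array([ 0.27998076, -0.55799886,  0.24133563]), 'tool_rot': array([ 9.73117254e-01,  2.30307694e-01, -6.55428831e-05, -1.08254528e-03]), 'force': array([ 0.3835582 , -0.62365152, -0.54247152]), 'finger_gap': 1.0000331634518038}
scene {'fovy': 54.504217325719374, 'cx': 255.8353805161646, 'cy': 195.05214718346085, 'R': array([[-0.25126008,  0.96789553, -0.00682778],
       [ 0.83219644,  0.21242034, -0.51217836],
       [-0.49428479, -0.13437203, -0.85885197]]), 't': array([ 0.20192802, -0.3962297 ,  1.55781843])}
top {'fovy': 46.70618615512012, 'cx': 245.90109029214688, 'cy': 190.81577351491404, 'R': array([[-0.00494953, -0.99975099,  0.02175917],
       [-0.99824102,  0.00365417, -0.05917351],
       [ 0.05907927, -0.02201378, -0.99801054]]), 't': array([-0.1034598 ,  0.49541111,  1.35784805])}
wrist {'fovy': 64.67340899322484, 'cx': 259.177214913883, 'cy': 185.88618356852115, 'R': array([[ 0.44912623, -0.89346616, -0.00196318],
       [-0.8468056 , -0.42636973,  0.31800806],
       [-0.28496648, -0.14116333, -0.94808598]]), 't': array([-0.62507282, -0.03997023,  0.37964823])}
```

View pics/scene0.png

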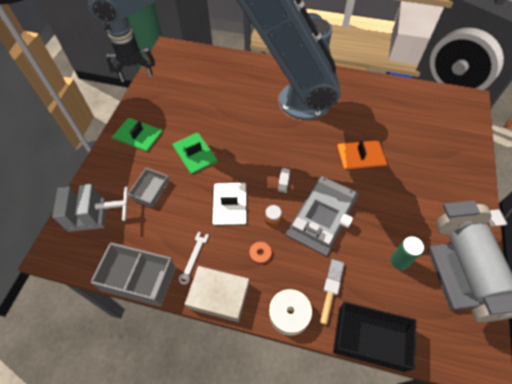

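View pics/top0.png

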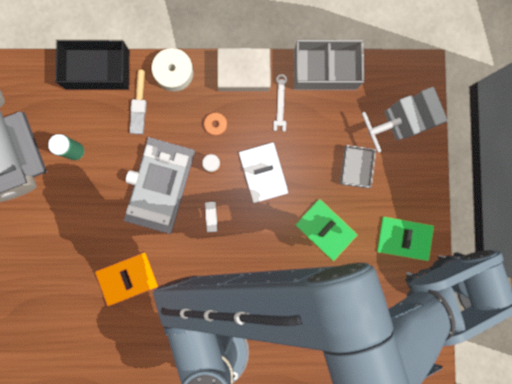

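View pics/wrist0.png

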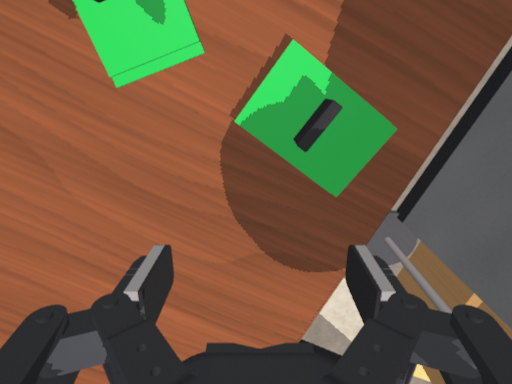

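The scene holds three board-like things in the top picture. They are the white/silver one at (264,172), two green ones at (327,230) and (405,239), and an orange one at (127,279). The bare-metal one fits "aluminium", so I'll confirm it in a crop.

```bash
python3 - <<'E'
import cv2
t=cv2.imread("pics/top0.png");s=cv2.imread("pics/scene0.png")
a=cv2.resize(t[125:245,115:300],None,fx=4,fy=4,interpolation=cv2.INTER_CUBIC);cv2.imwrite("pics/c1.png",a)
a=cv2.resize(s[160:270,200:370],None,fx=4.5,fy=4.5,interpolation=cv2.INTER_CUBIC);cv2.imwrite("pics/c2.png",a)
E
```

```text
(no output)
```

View pics/c1.png

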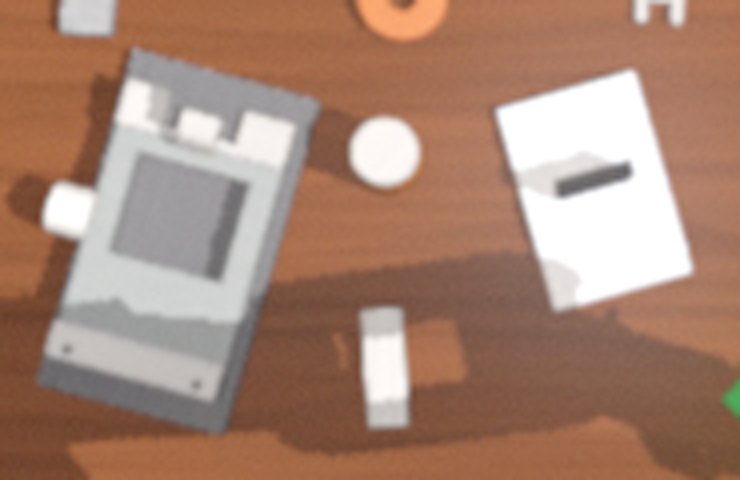

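View pics/c2.png

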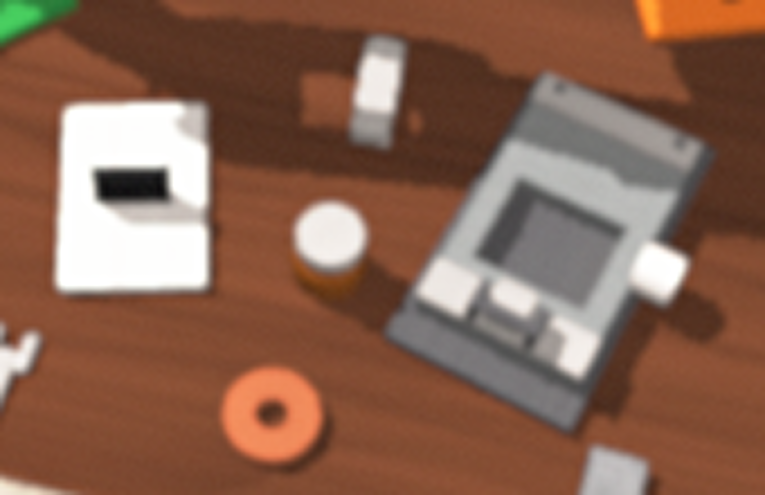

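```bash
cat > h.py <<'E'
import numpy as np, cv2
from station import manip
def ray(c,u,v,z,H=384):
    f=H/2/np.tan(np.radians(c['fovy']/2))
    d=c['R'].T@np.array([(u-c['cx'])/f,(v-c['cy'])/f,1.]); o=-c['R'].T@c['t']
    return o+d*(z-o[2])/d[2]
def proj(c,X,H=384):
    f=H/2/np.tan(np.radians(c['fovy']/2)); p=c['R']@np.array(X)+c['t']
    return np.array([c['cx']+f*p[0]/p[2],c['cy']+f*p[1]/p[2]])
E
python3 - <<'E'
from h import *
np.set_printoptions(precision=4,suppress=True)
c=manip.get_calibration("top");im=cv2.imread("pics/top0.png")
P=np.array([ray(c,u,v,.012)[:2] for u,v in[(148.75,137),(195,149.5),(170.5,233.25),(124.5,221.25)]])
print("foot",P,P.mean(0),[np.linalg.norm(P[i]-P[(i+1)%4]) for i in range(4)])
x=(P[0]+P[1]-P[2]-P[3]);print("trap yaw",np.degrees(np.arctan2(x[1],x[0])))
hsv=cv2.cvtColor(im,cv2.COLOR_BGR2HSV)
m=((hsv[...,1]<70)&(hsv[...,2]>120)).astype('uint8')
m[:, :235]=0;m[:,295:]=0;m[:135]=0;m[210:]=0
m=cv2.morphologyEx(m,cv2.MORPH_CLOSE,np.ones((9,9)))
k=max(cv2.findContours(m,0,2)[0],key=cv2.contourArea)
r=cv2.minAreaRect(k);b=cv2.boxPoints(r);print(r)
Q=np.array([ray(c,u,v,.01)[:2] for u,v in b]);print(Q,Q.mean(0),[np.linalg.norm(Q[i]-Q[(i+1)%4]) for i in range(4)])
m2=(hsv[...,2]<75).astype('uint8');m2[:, :245]=0;m2[:,280:]=0;m2[:155]=0;m2[185:]=0
k=max(cv2.findContours(m2,0,2)[0],key=cv2.contourArea);r=cv2.minAreaRect(k);b=cv2.boxPoints(r);print("bar",r)
Q=np.array([ray(c,u,v,.05)[:2] for u,v in b]);print(Q,Q.mean(0))
E
```

```text
foot [[0.6637 0.1952]
 [0.6244 0.0519]
 [0.3656 0.1264]
 [0.403  0.2672]] [0.5142 0.1602] [np.float64(0.14865320132319731), np.float64(0.26929948464808057), np.float64(0.145677487534329), np.float64(0.270390982089249)]
trap yaw -15.753066799201926
((263.05682373046875, 172.33761596679688), (54.679996490478516, 38.39999771118164), 73.73979187011719)
[[ 0.6183 -0.0785]
 [ 0.6519 -0.1939]
 [ 0.4874 -0.2401]
 [ 0.4544 -0.1253]] [ 0.553  -0.1594] [np.float64(0.12019844322218608), np.float64(0.17094129302619548), np.float64(0.11944426791268403), np.float64(0.17038220197585763)]Traceback (most recent call last):
  File "<stdin>", line 15, in <module>
ValueError: max() iterable argument is empty
```

arm_command(rows=[[[35,50,0],-0.02,-1],[[35,50,0],-0.024,-1],[[35,50,0],-0.024,-1],[[35,50,0],-0.024,-1],[[35,50,0],-0.024,-1],[[35,50,0],-0.024,-1],[[35,50,0],-0.024,-1],[[34,50,0],-0.024,-1],[[0,0,0],0,-1]])

```text
t: 1.27
tcp_pos: [0.5608, -0.1547, 0.242]
tool_rot: [0.99, 0.141, 0.0, -0.0]
force: [-0.2, -0.6, -1.1]
finger_gap: 0.999
```

```bash
python3 - <<'E'
from h import *
import pickle
s=manip.sense();print(s['t'],s['tcp_pos'],s['tool_rot'],s['force'],s['ft_torque'])
c=manip.get_calibration("wrist");pickle.dump(c,open("w1.pkl","wb"));cv2.imwrite("pics/w1.png",manip.snapshot("wrist"))
E
```

```text
1.275 [ 0.560756   -0.15469225  0.24202736] [ 9.89989138e-01  1.41142776e-01  1.96848751e-04 -4.28872690e-04] [-0.2435843  -0.64543421 -1.14674672] [-0.04913892 -0.02390074 -0.0241016 ]
```

View pics/w1.png

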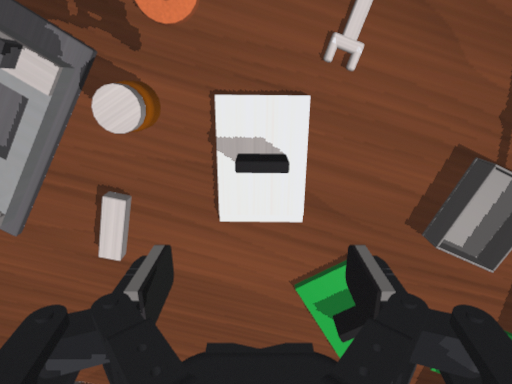

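The wrist picture shows the silver cover with corners at about (215,95), (310,96), (303,222) and (219,222). Its black bar lies at (236–289, 153–174). Next I'll measure the bar and plate.

```bash
python3 - <<'E'
from h import *
import pickle
np.set_printoptions(precision=4,suppress=True)
c=pickle.load(open("w1.pkl","rb"));im=cv2.imread("pics/w1.png")
cv2.imwrite("pics/w1c.png",cv2.resize(im[80:235,190:335],None,fx=4,fy=4,interpolation=cv2.INTER_CUBIC))
for n,b,z in(("plate",[(215.3,95.3),(310,95.8),(303.2,222),(219.3,222)],.01),):
    Q=np.array([ray(c,u,v,z)[:2] for u,v in b]);print(n,Q,Q.mean(0),[np.linalg.norm(Q[i]-Q[(i+1)%4]) for i in range(4)])
    x=Q[0]+Q[1]-Q[2]-Q[3];print(np.degrees(np.arctan2(x[1],x[0])))
g=im[140:190,225:300].max(2);m=(g<45).astype('uint8')
k=max(cv2.findContours(m,0,2)[0],key=cv2.contourArea)+np.array([225,140]);print(cv2.boundingRect(k),cv2.minAreaRect(k))
E
```

```text
plate [[ 0.6154 -0.0871]
 [ 0.6453 -0.1913]
 [ 0.4928 -0.2354]
 [ 0.4619 -0.1298]] [ 0.5539 -0.1609] [np.float64(0.10840235881089477), np.float64(0.15871292870154524), np.float64(0.11002199825718478), np.float64(0.15932761161387593)]
15.828960730829008
(236, 154, 52, 19) ((261.5594787597656, 162.82354736328125), (51.23179626464844, 17.48457145690918), 1.2730300426483154)
```

View pics/w1c.png

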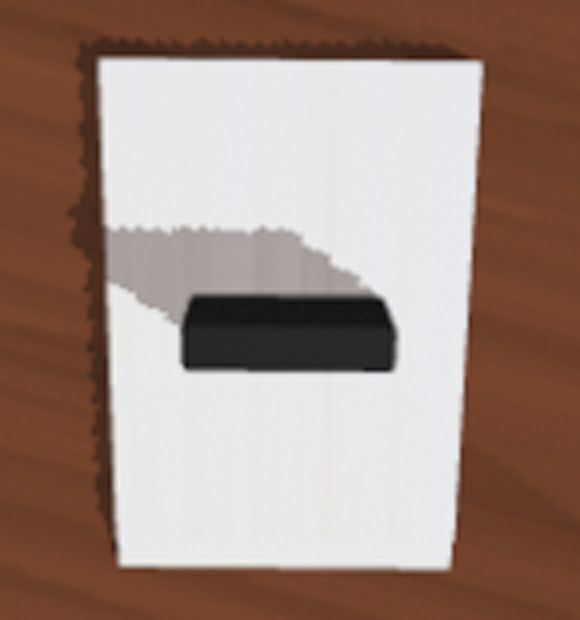

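```bash
python3 - <<'E'
from h import *
import pickle
from scipy.spatial.transform import Rotation as R
c=pickle.load(open("w1.pkl","rb"))
Q=np.array([ray(c,u-.3,v-.3,.05)[:2] for u,v in [(235.5,160.5),(288.7,160.5),(288.7,172.5),(236,172.5)]])
print(Q,Q.mean(0),np.linalg.norm(Q[0]-Q[1]),np.linalg.norm(Q[1]-Q[2]))
d=Q[0]-Q[1]+Q[3]-Q[2];print("bar y dir",np.degrees(np.arctan2(d[1],d[0])))
print(-c['R'].T@c['t'])
t=R.from_quat(manip.sense()['tool_rot']).as_matrix();print(np.degrees(np.arctan2(t[1,1],t[0,1])))
E
```

```text
[[ 0.55842716 -0.12889705]
 [ 0.57468898 -0.18450033]
 [ 0.56177467 -0.18870673]
 [ 0.54545262 -0.13290704]] [ 0.56008586 -0.15875279] 0.057932470278723586 0.013582089854587295
bar y dir 106.30348572173882
[ 0.64118234 -0.13228994  0.37202691]
-73.88539490266622
```

arm_command(rows=[[[-1.5,-4.5,-50],0,-1],[[0,0,-55],0,-1],[[0,0,-55],0,-1],[[0,0,-38],0,-1],[[0,0,-20],0,-1],[[0,0,0],0,-1]], squeeze=50)

```text
t: 2.08
tcp_pos: [0.5557, -0.1642, 0.0226]
tool_rot: [0.991, 0.137, -0.002, -0.001]
force: [-0.7, -0.1, 0.1]
finger_gap: 1.003
```

arm_command(rows=[[[0,0,0],0,1],[[0,0,0],0,1],[[0,0,0],0,1],[[0,0,0],0,1],[[0,0,0],0,1]], squeeze=50)

```text
t: 2.7
tcp_pos: [0.5574, -0.163, 0.0258]
tool_rot: [0.99, 0.138, -0.0, -0.0]
force: [-2.1, 0.6, 6.0]
finger_gap: 0.691
```

```bash
python3 - <<'E'
from h import *
s=manip.sense();print(s['t'],s['tcp_pos'],s['force'],s['ft_torque'],s['finger_gap'])
cv2.imwrite("pics/w2.png",manip.snapshot("wrist"))
E
```

```text
2.7 [ 0.55737067 -0.16303761  0.02578513] [-2.12206135  0.55647665  5.9531321 ] [ 0.72549928  0.57651236 -0.12088125] 0.6914776921478715
```

View pics/w2.png

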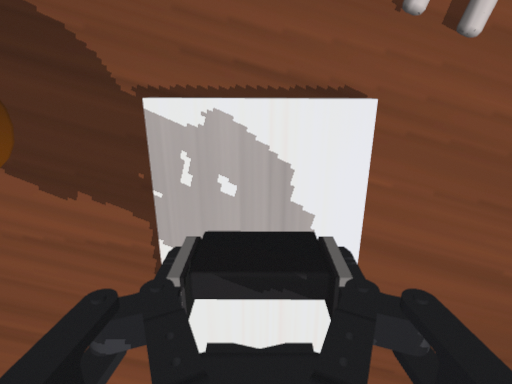

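The gripper holds the bar (gap 0.69, about 59 mm), but the tips press on the plate with 6 N. I'll re-grip 6 mm higher so the board can pivot.

arm_command(rows=[[[0,0,0],0,0],[[0,0,0],0,-0.6],[[0,0,7],0,-0.6],[[0,0,0],0,-0.6],[[0,0,0],0,-0.6]])

```text
t: 3.38
tcp_pos: [0.5579, -0.1633, 0.0315]
tool_rot: [0.99, 0.138, 0.0, 0.0]
force: [-0.4, -0.8, 0.8]
finger_gap: 0.798
```

```bash
python3 - <<'E'
from h import *
s=manip.sense();print(s['t'],s['tcp_pos'],s['force'],s['ft_torque'],s['finger_gap'])
cv2.imwrite("pics/w3.png",manip.snapshot("wrist"))
E
```

```text
3.375 [ 0.55792595 -0.16330623  0.03148459] [-0.43493217 -0.77731819  0.76086526] [-0.02765285 -0.01120739 -0.00675792] 0.7978964027589985
```

View pics/w3.png

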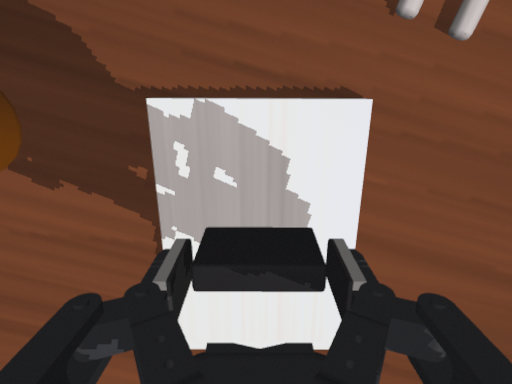

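arm_command(rows=[[[0,0,0],0,0.3],[[0,0,0],0,1],[[0,0,0],0,1],[[0,0,0],0,1],[[0,0,12],0,1],[[0,0,30],0,1],[[0,0,40],0,1],[[0,0,40],0,1],[[0,0,0],0,1],[[0,0,0],0,1]], squeeze=50)

```text
t: 4.68
tcp_pos: [0.5562, -0.1625, 0.1518]
tool_rot: [0.99, 0.138, -0.001, -0.001]
force: [-0.5, -0.4, -5.9]
finger_gap: 0.689
```

```bash
python3 - <<'E'
from h import *
s=manip.sense();print(s['t'],s['tcp_pos'],s['force'],s['ft_torque'],s['finger_gap'])
for n in("wrist","scene","top"):cv2.imwrite(f"pics/{n}4.png",manip.snapshot(n))
E
```

```text
4.675 [ 0.55623695 -0.1624694   0.15180082] [-0.49869783 -0.42244646 -5.89461193] [ 0.01748503 -0.00634278 -0.02586574] 0.6888456882929911
```

View pics/scene4.png

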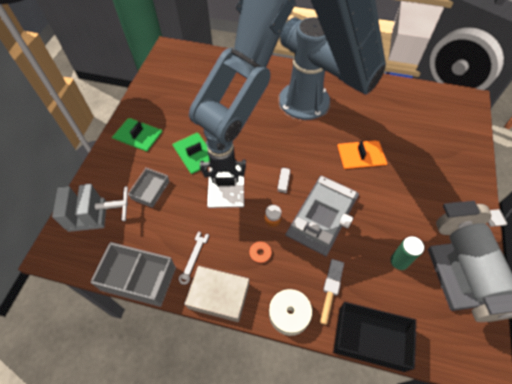

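View pics/top4.png

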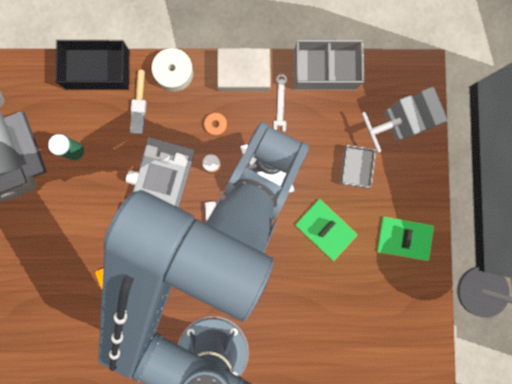

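View pics/wrist4.png

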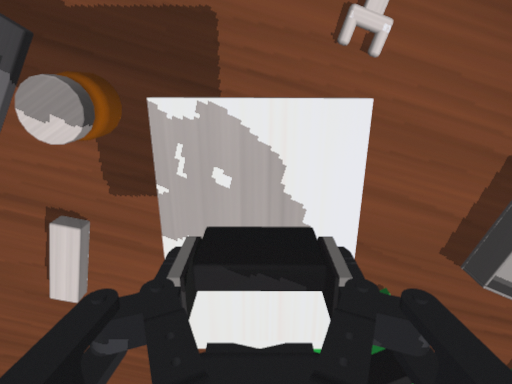

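```bash
python3 - <<'E'
import cv2
t=cv2.imread("pics/top0.png");s=cv2.imread("pics/scene4.png")
cv2.imwrite("pics/c3.png",cv2.resize(t[132:240,118:202],None,fx=5.5,fy=5.5,interpolation=cv2.INTER_CUBIC))
cv2.imwrite("pics/c4.png",cv2.resize(s[170:260,278:364],None,fx=6.5,fy=6.5,interpolation=cv2.INTER_CUBIC))
E
```

```text
(no output)
```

View pics/c3.png

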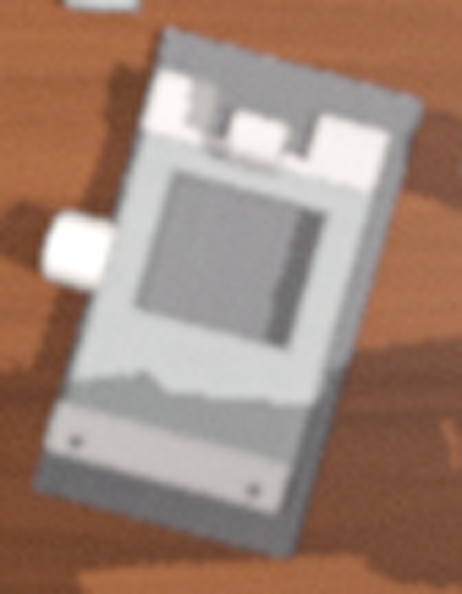

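View pics/c4.png

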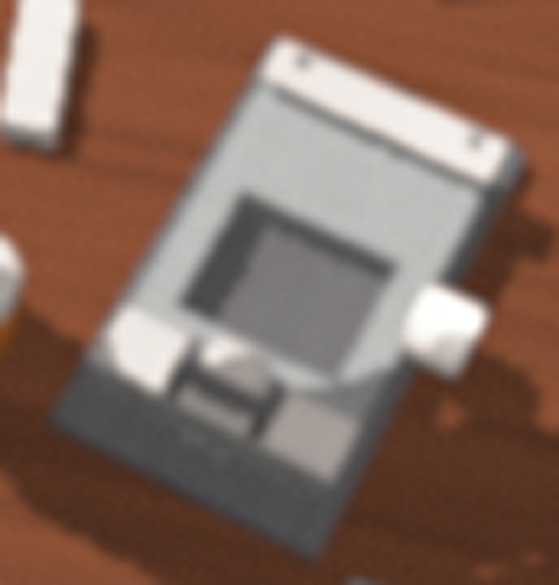

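```bash
python3 - <<'E'
from h import *
np.set_printoptions(precision=4,suppress=True)
ct=manip.get_calibration("top");cs=manip.get_calibration("scene")
T=lambda p,z:ray(ct,118+(p[0]+.5)/5.5-.5,132+(p[1]+.5)/5.5-.5,z)[:2]
S=lambda p,z:ray(cs,278+(p[0]+.5)/6.5-.5,170+(p[1]+.5)/6.5-.5,z)[:2]
F=np.array([T(p,.012) for p in[(168,27),(425,100),(292,556),(35,488)]])
C=F.mean(0);x=F[0]+F[1]-F[2]-F[3];a=np.arctan2(x[1],x[0]);print("foot",C,np.degrees(a),np.linalg.norm(x)/2)
Rm=np.array([[np.cos(a),np.sin(a)],[-np.sin(a),np.cos(a)]])
L=lambda P:np.array([Rm@(p-C) for p in P])*1000
print("top lip front/rear",L([T(p,.048) for p in[(63,400),(298,465),(45,448),(278,515)]]))
print("top pit",L([T(p,.034) for p in[(178,175),(328,215),(290,350),(135,303)]]))
print("scn lip",L([S(p,.048) for p in[(493,187),(258,88),(515,140),(283,38)]]))
print("scn pit",L([S(p,.034) for p in[(395,268),(245,193),(335,375),(183,300)]]))
print("scn foot",L([S(p,.012) for p in[(52,422),(318,560)]]))
E
```

```text
foot [0.5155 0.161 ] -15.743965809349696 0.26781412193515364
top lip front/rear [[ -82.1905   64.3203]
 [ -82.1537  -68.3076]
 [-109.8322   66.354 ]
 [-111.1407  -65.3538]]
top pit [[ 53.7535  41.7048]
 [ 54.6191 -44.155 ]
 [-22.9353 -44.6241]
 [-20.7891  44.6545]]
scn lip [[ -82.2292   69.3823]
 [ -76.4729  -62.4249]
 [-114.6084   68.2498]
 [-112.1952  -64.5799]]
scn pit [[-21.0629  43.9867]
 [-22.8028 -42.3075]
 [ 50.2897  42.7655]
 [ 50.4145 -42.2554]]
scn foot [[134.9127 -71.748 ]
 [135.0129  76.2295]]
```

arm_command(rows=[[[-22,41,0],-0.0613,1],[[-22,41,0],-0.0613,1],[[-22,41,0],-0.0613,1],[[-22,41,0],-0.0613,1],[[-22,41,0],-0.0613,1],[[-22,41,0],-0.0613,1],[[-22,41,0],-0.0613,1],[[-22,41,0],-0.0613,1],[[-21,40,-10],-0.0613,1],[[0,0,-25],0,1],[[0,0,-25],0,1],[[0,0,0],0,1]])

```text
t: 6.32
tcp_pos: [0.3594, 0.2047, 0.0916]
tool_rot: [0.991, -0.137, -0.002, 0.001]
force: [0.5, -1.6, -5.2]
finger_gap: 0.696
```

arm_command(rows=[[[0,0,0],0,1],[[0,0,0],0,1]])

```text
t: 6.58
tcp_pos: [0.3614, 0.2048, 0.094]
tool_rot: [0.991, -0.137, 0.001, -0.0]
force: [0.2, 0.6, -4.4]
finger_gap: 0.69
```

```bash
python3 - <<'E'
from h import *
from scipy.spatial.transform import Rotation as R
s=manip.sense();print(s['t'],s['tcp_pos'],s['force'],s['ft_torque'],s['finger_gap'])
t=R.from_quat(s['tool_rot']).as_matrix();print(np.degrees(np.arctan2(t[1,0],t[0,0])),t[:,2],s['q'])
a=np.radians(-15.74);d=s['tcp_pos'][:2]-[.5155,.161];print("trap xy",d@[np.cos(a),np.sin(a)],d@[-np.sin(a),np.cos(a)])
for n in("wrist","scene"):cv2.imwrite(f"pics/{n}5.png",manip.snapshot(n))
im=cv2.imread("pics/scene5.png");cv2.imwrite("pics/s5c.png",cv2.resize(im[90:250,250:400],None,fx=4,fy=3.7,interpolation=cv2.INTER_CUBIC))
E
```

```text
6.575 [0.36141375 0.20484336 0.09400361] [ 0.16476139  0.56508953 -4.43550599] [-0.03619956 -0.00257306  0.04440236] 0.6898521110671323
-15.774841478008753 [ 1.78631390e-03  4.47782368e-04 -9.99998304e-01] [2.45156768e-01 5.46267862e-01 2.07854725e+00 1.70555959e-06
 5.14935959e-01 2.09127380e+00]
trap xy -0.16020190736071643 0.00039999185432210843
```

View pics/s5c.png

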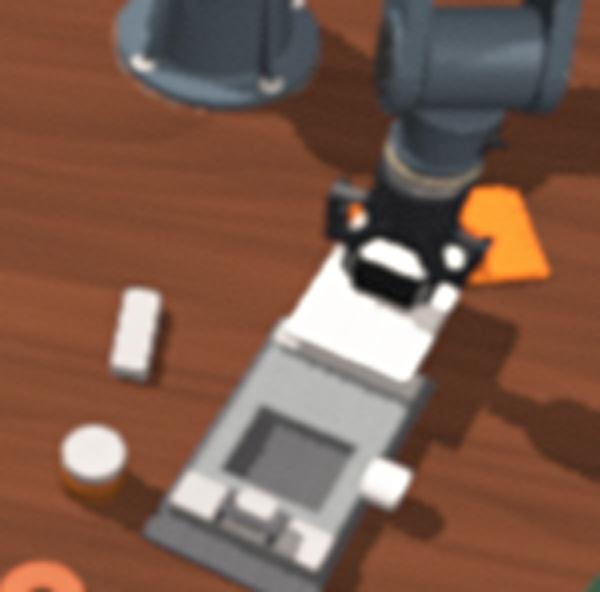

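View pics/wrist5.png

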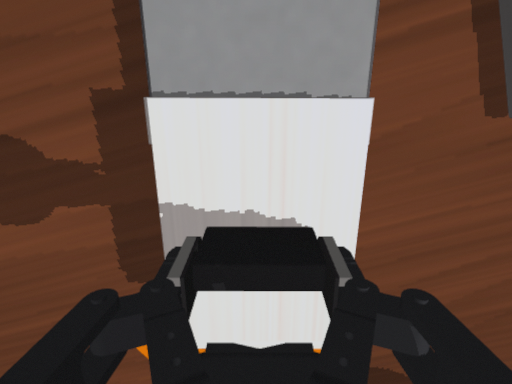

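```bash
python3 - <<'E'
from h import *
c=manip.get_calibration("top");a=np.radians(-15.74)
for p,z in(((127,279),.05),((150,255),.01),((159,285),.01)):
    X=ray(c,*p,z);d=X[:2]-[.5155,.161];print(X,"trap",d@[np.cos(a),np.sin(a)],d@[-np.sin(a),np.cos(a)])
E
```

```text
[0.23275184 0.24847533 0.05      ] trap -0.29587548500250466 0.0074934474312273874
[0.29953596 0.18892441 0.01      ] trap -0.21544106966336524 -0.03170778170568726
[0.20843714 0.16088359 0.01      ] trap -0.29551722496516075 -0.08340974245748699
```

arm_command(rows=[[[0,0,-7],0,1],[[0,0,-4],0,1],[[0,0,-3],0,1],[[0,0,-2],0,1],[[0,0,0],0,1]], squeeze=40)

```text
t: 7.3
tcp_pos: [0.3594, 0.205, 0.0777]
tool_rot: [0.991, -0.137, -0.001, 0.0]
force: [-3.0, 1.8, 4.1]
finger_gap: 0.691
```

```bash
python3 - <<'E'
from h import *
s=manip.sense();print(s['t'],s['tcp_pos'],s['force'],s['ft_torque'],s['finger_gap'])
E
```

```text
7.3 [0.35942305 0.20499549 0.07766458] [-2.97412417  1.82441499  4.07337789] [0.32367515 0.24554986 0.0516504 ] 0.6908395830414952
```

arm_command(rows=[[[0,0,-1.5],0,1],[[0,0,-1.5],0,1],[[0,0,0],0,1]], squeeze=30)

```text
t: 7.68
tcp_pos: [0.3579, 0.2052, 0.075]
tool_rot: [0.991, -0.137, -0.002, 0.0]
force: [-7.1, 5.4, 9.9]
finger_gap: 0.695
```

```bash
python3 - <<'E'
from h import *
s=manip.sense();print(s['t'],s['tcp_pos'],s['force'],s['ft_torque'],s['finger_gap'])
cv2.imwrite("pics/w6.png",manip.snapshot("wrist"))
E
```

```text
7.675 [0.35790307 0.20518092 0.07498789] [-7.14403526  5.38480189  9.8826591 ] [0.87900087 0.65778385 0.04245906] 0.6952853260250412
```

View pics/w6.png

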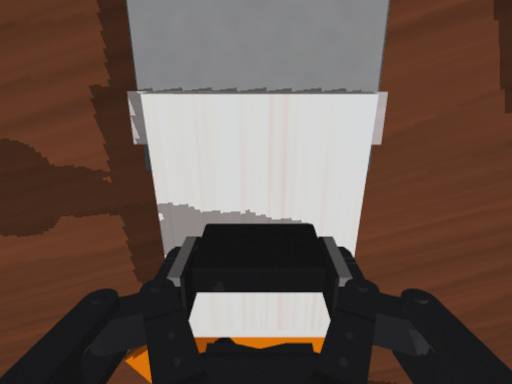

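arm_command(rows=[[[-2.5,0.7,0],0,1],[[-1.2,0.3,-0.7],0,1],[[0,0,0],0,1]], squeeze=20)

```text
t: 8.1
tcp_pos: [0.3572, 0.2057, 0.074]
tool_rot: [0.991, -0.137, 0.0, 0.0]
force: [-1.8, -1.6, 7.7]
finger_gap: 0.686
```

```bash
python3 - <<'E'
from h import *
s=manip.sense();print(s['t'],s['tcp_pos'],s['force'],s['ft_torque'],s['finger_gap'])
E
```

```text
8.1 [0.35715321 0.2056637  0.07396114] [-1.82874719 -1.56098642  7.69757674] [-0.65900557 -0.18682132  0.01150255] 0.6856584516763066
```

arm_command(rows=[[[-1,0.3,-1],0,1],[[-1,0.3,-1],0,1],[[-1,0.3,-1],0,1],[[0,0,0],0,1]], squeeze=20)

```text
t: 8.6
tcp_pos: [0.3549, 0.2068, 0.0706]
tool_rot: [0.991, -0.137, 0.001, -0.0]
force: [0.7, -3.3, 2.4]
finger_gap: 0.692
```

```bash
python3 - <<'E'
from h import *
s=manip.sense();print(s['t'],s['tcp_pos'],s['force'],s['ft_torque'],s['finger_gap'])
cv2.imwrite("pics/w7.png",manip.snapshot("wrist"))
E
```

```text
8.6 [0.35487253 0.20683061 0.0706087 ] [ 0.67584325 -3.29740254  2.37214395] [-0.62733437 -0.58981368 -0.13022647] 0.6916497253438785
```

View pics/w7.png

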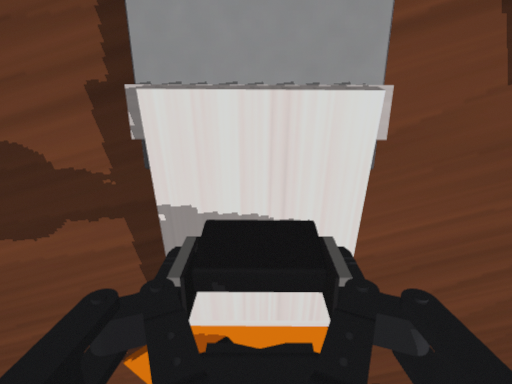

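```bash
cat >> h.py <<'E'
def tilt(ul,ur,v,vb=None):
    # free upper edge corner in TCP-relative coords (trap-ish frame)
    s=manip.sense();c=manip.get_calibration("wrist");f=192/np.tan(np.radians(c['fovy']/2))
    dep=f*.110/(ur-ul);u=(ul+ur)/2
    X=c['R'].T@(np.array([(u-c['cx'])/f*dep,(v-c['cy'])/f*dep,dep])-c['t'])-s['tcp_pos']
    a=np.radians(-15.75);return X@[np.cos(a),np.sin(a),0],X@[-np.sin(a),np.cos(a),0],X[2]
E
python3 - <<'E'
from h import *
print(manip.sense()['t'],tilt(147.5,373,98),tilt(138.5,383.5,89.5))
E
```

```text
8.65 (np.float64(0.07728008999912077), np.float64(-0.0004941413051121786), np.float64(-0.023829969493205483)) (np.float64(0.08140033439962835), np.float64(-0.0008056232538303822), np.float64(-0.012792337505191043))
```

arm_command(rows=[[[-0.7,0.2,-1],0,1],[[-0.7,0.2,-1],0,1],[[-0.7,0.2,-1],0,1],[[-0.7,0.2,-1],0,1],[[-0.3,0,-0.7],0,1],[[0,0,0],0,1]], squeeze=20)

```text
t: 9.4
tcp_pos: [0.3513, 0.2079, 0.0659]
tool_rot: [0.991, -0.137, 0.0, -0.0]
force: [1.4, 1.8, 2.5]
finger_gap: 0.695
```

```bash
python3 - <<'E'
from h import *
s=manip.sense();print(s['t'],s['tcp_pos'],s['force'],s['ft_torque'],s['finger_gap'])
cv2.imwrite("pics/w8.png",manip.snapshot("wrist"))
E
```

```text
9.4 [0.35127935 0.20786221 0.06589354] [1.39671792 1.81578104 2.50405804] [ 0.09606731 -0.81218205  0.12558802] 0.694545969207323
```

View pics/w8.png

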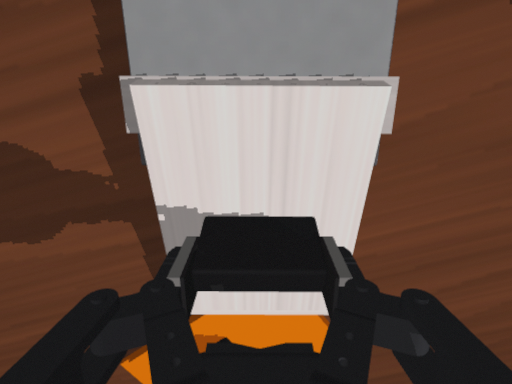

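arm_command(rows=[[[0,0,0],0,1],[[0,0,5],0,1],[[0,0,15],0,1],[[0,0,20],0,1],[[0,0,0],0,1],[[0,0,0],0,1]], squeeze=60)

```text
t: 10.2
tcp_pos: [0.3493, 0.2071, 0.1052]
tool_rot: [0.991, -0.137, -0.002, 0.001]
force: [-0.2, -0.0, -5.2]
finger_gap: 0.69
```

```bash
python3 - <<'E'
from h import *
print(tilt(132.5,388.5,86.5))
s=manip.sense();print(s['t'],s['tcp_pos'],s['force'],s['ft_torque'],s['finger_gap'])
cv2.imwrite("pics/w9.png",manip.snapshot("wrist"))
E
```

```text
(np.float64(0.08275498686894635), np.float64(-0.000553085779303901), np.float64(-0.0074068123731248214))
10.2 [0.34926342 0.20710973 0.10521238] [-0.24262066 -0.02202701 -5.15981474] [-0.00629824  0.08593606 -0.0031117 ] 0.6903242084803123
```

View pics/w9.png

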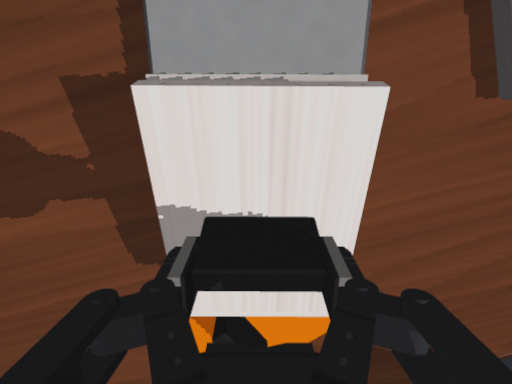

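arm_command(rows=[[[0,0,20],0,1],[[35,-10,0],0,1],[[35,-10,0],0,1],[[35,-10,0],0,1],[[35,-10,0],0,1],[[34,-9,0],0,1],[[0,0,0],0,1],[[0,0,-15],0,1],[[0,0,-15],0,1],[[0,0,0],0,1],[[0,0,0],0,1]])

```text
t: 11.62
tcp_pos: [0.5244, 0.1587, 0.0955]
tool_rot: [0.991, -0.137, -0.0, 0.0]
force: [0.2, -0.0, -5.7]
finger_gap: 0.693
```

```bash
python3 - <<'E'
from h import *
s=manip.sense();print(s['t'],s['tcp_pos'],s['force'],s['ft_torque'],s['finger_gap'])
a=np.radians(-15.74);d=s['tcp_pos'][:2]-[.5155,.161];print("trap xy",d@[np.cos(a),np.sin(a)],d@[-np.sin(a),np.cos(a)])
for n in("wrist","scene"):cv2.imwrite(f"pics/{n}10.png",manip.snapshot(n))
im=cv2.imread("pics/scene10.png");cv2.imwrite("pics/s10c.png",cv2.resize(im[120:270,260:400],None,fx=4,fy=4,interpolation=cv2.INTER_CUBIC))
E
```

```text
11.625 [0.52437564 0.15874839 0.09553935] [ 0.20118456 -0.0427016  -5.65930774] [ 0.00815789  0.02200746 -0.04294589] 0.692958646184958
trap xy 0.009153630378916863 0.00024053565728167099
```

View pics/wrist10.png

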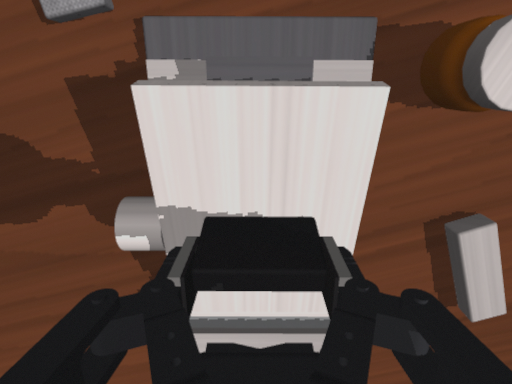

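View pics/s10c.png

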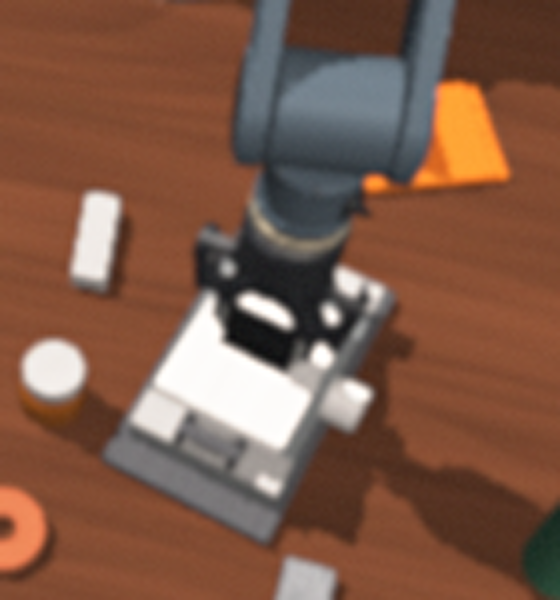

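arm_command(rows=[[[-3.8,1.1,-4],0,1],[[0,0,-4],0,1],[[0,0,-2],0,1],[[0,0,-1],0,1],[[0,0,0],0,1]])

```text
t: 12.35
tcp_pos: [0.5212, 0.1596, 0.0848]
tool_rot: [0.991, -0.137, 0.0, -0.0]
force: [0.9, 0.1, -5.6]
finger_gap: 0.687
```

```bash
cat >> h.py <<'E'
def st():
    s=manip.sense();a=np.radians(-15.74);e=np.array([np.cos(a),np.sin(a)]);n=np.array([-e[1],e[0]]);d=s['tcp_pos'][:2]-[.5155,.161]
    f=s['force'];m=s['ft_torque']
    print("t%.2f trap x%.1f y%.1f z%.1f | F x%.1f y%.1f z%.1f | M x%.2f y%.2f | gap %.3f"%(s['t'],d@e*1e3,d@n*1e3,s['tcp_pos'][2]*1e3,f[:2]@e,f[:2]@n,f[2],m[:2]@e,m[:2]@n,s['finger_gap']))
E
python3 -c "from h import *;st()"
```

```text
t12.35 trap x5.8 y0.2 z84.8 | F x0.8 y0.4 z-5.6 | M x-0.04 y0.06 | gap 0.687
```

arm_command(rows=[[[0,0,-1],0,1],[[0,0,0],0,1],[[0,0,-1],0,1],[[0,0,0],0,1]])

```text
t: 12.85
tcp_pos: [0.5212, 0.1596, 0.083]
tool_rot: [0.991, -0.137, 0.0, -0.0]
force: [0.0, 0.1, -4.3]
finger_gap: 0.689
```

```bash
python3 -c "from h import *;st()"
```

```text
t12.85 trap x5.9 y0.3 z83.0 | F x-0.0 y0.1 z-4.3 | M x-0.00 y0.07 | gap 0.689
```

arm_command(rows=[[[0,0,-1],0,1],[[0,0,0],0,1],[[0,0,0],0,1]])

```text
t: 13.22
tcp_pos: [0.5216, 0.1596, 0.0824]
tool_rot: [0.991, -0.137, 0.001, -0.0]
force: [1.2, -1.2, -0.3]
finger_gap: 0.688
```

```bash
python3 -c "from h import *;st()"
```

```text
t13.22 trap x6.3 y0.3 z82.4 | F x1.4 y-0.8 z-0.3 | M x-0.15 y0.17 | gap 0.688
```

arm_command(rows=[[[-2.4,0.7,0.3],0,1],[[-2.4,0.7,0],0,1],[[-2.4,0.7,0],0,1],[[0,0,0],0,1]])

```text
t: 13.72
tcp_pos: [0.514, 0.162, 0.0824]
tool_rot: [0.991, -0.137, 0.0, -0.0]
force: [2.8, -0.0, 1.5]
finger_gap: 0.693
```

```bash
python3 -c "from h import *;st()"
```

```text
t13.72 trap x-1.7 y0.6 z82.4 | F x2.7 y0.7 z1.5 | M x0.04 y-0.14 | gap 0.693
```

arm_command(rows=[[[-1.5,0.3,0.3],0,1],[[-1.5,0.4,0],0,1],[[-1.5,0.4,0],0,1],[[0,0,0],0,1]])

```text
t: 14.22
tcp_pos: [0.509, 0.1629, 0.0824]
tool_rot: [0.991, -0.137, -0.0, 0.0]
force: [3.2, 0.3, 0.2]
finger_gap: 0.689
```

```bash
python3 -c "from h import *;st()"
```

```text
t14.22 trap x-6.8 y0.0 z82.4 | F x3.0 y1.1 z0.2 | M x0.13 y-0.13 | gap 0.689
```

arm_command(rows=[[[-1.4,0.4,0.2],0,1],[[-1.4,0.4,0],0,1],[[0,0,0],0,1]])

```text
t: 14.6
tcp_pos: [0.5058, 0.1637, 0.0825]
tool_rot: [0.991, -0.137, -0.001, 0.0]
force: [1.4, -0.7, -1.8]
finger_gap: 0.687
```

```bash
python3 -c "from h import *;st()"
```

```text
t14.60 trap x-10.1 y-0.1 z82.5 | F x1.5 y-0.3 z-1.8 | M x0.10 y-0.05 | gap 0.687
```

arm_command(rows=[[[-1.4,0.4,0],0,1],[[-1.4,0.4,0],0,1],[[0,0,0],0,1]])

```text
t: 14.98
tcp_pos: [0.5032, 0.1645, 0.0826]
tool_rot: [0.991, -0.137, -0.0, 0.0]
force: [2.0, 0.1, -2.8]
finger_gap: 0.687
```

```bash
python3 -c "
from h import *;st()
cv2.imwrite('pics/w11.png',manip.snapshot('wrist'));cv2.imwrite('pics/t11.png',manip.snapshot('top'))"
```

```text
t14.97 trap x-12.7 y0.1 z82.6 | F x1.9 y0.6 z-2.8 | M x0.06 y-0.05 | gap 0.687
```

View pics/w11.png

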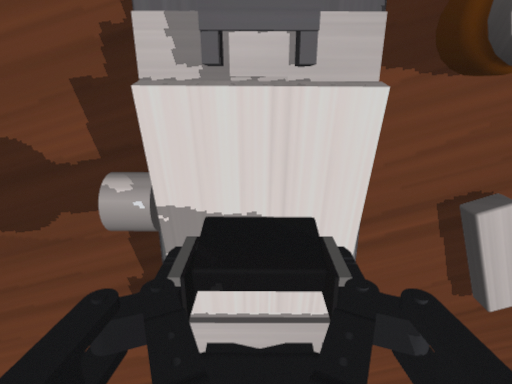

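arm_command(rows=[[[-1.4,0.4,-0.2],0,1],[[-1.4,0.4,0],0,1],[[0,0,0],0,1]])

```text
t: 15.45
tcp_pos: [0.5009, 0.1653, 0.0826]
tool_rot: [0.991, -0.137, 0.0, -0.0]
force: [2.3, -1.1, -1.6]
finger_gap: 0.689
```

```bash
python3 -c "from h import *;st()"
```

```text
t15.45 trap x-15.2 y0.2 z82.6 | F x2.5 y-0.4 z-1.6 | M x0.01 y-0.10 | gap 0.689
```

arm_command(rows=[[[-1.2,0.3,0],0,1],[[-1.2,0.3,0],0,1],[[0,0,0],0,1]])

```text
t: 15.82
tcp_pos: [0.4984, 0.1659, 0.0825]
tool_rot: [0.991, -0.137, -0.0, -0.0]
force: [2.5, -0.2, -1.0]
finger_gap: 0.685
```

```bash
python3 -c "from h import *;st()"
```

```text
t15.82 trap x-17.8 y0.1 z82.5 | F x2.5 y0.5 z-1.0 | M x0.06 y-0.13 | gap 0.685
```

arm_command(rows=[[[-1.2,0.3,0.2],0,1],[[-1.2,0.4,0],0,1],[[0,0,0],0,1]])

```text
t: 16.2
tcp_pos: [0.4979, 0.1662, 0.0831]
tool_rot: [0.991, -0.136, 0.002, 0.0]
force: [5.6, -2.6, -0.4]
finger_gap: 0.687
```

```bash
python3 -c "from h import *;st()"
```

```text
t16.20 trap x-18.3 y0.2 z83.1 | F x6.1 y-1.0 z-0.4 | M x-0.31 y-0.76 | gap 0.687
```

```bash
python3 -c "
from h import *
im=manip.snapshot('wrist');cv2.imwrite('pics/w12.png',im)
cv2.imwrite('pics/w12c.png',cv2.resize(im[270:370,170:350],None,fx=4,fy=4,interpolation=cv2.INTER_CUBIC))
im=manip.snapshot('scene');cv2.imwrite('pics/s12c.png',cv2.resize(im[120:270,260:400],None,fx=4,fy=4,interpolation=cv2.INTER_CUBIC));st()"
```

```text
t16.30 trap x-18.3 y0.3 z83.1 | F x5.4 y-1.1 z0.0 | M x-0.23 y-0.74 | gap 0.689
```

View pics/w12.png

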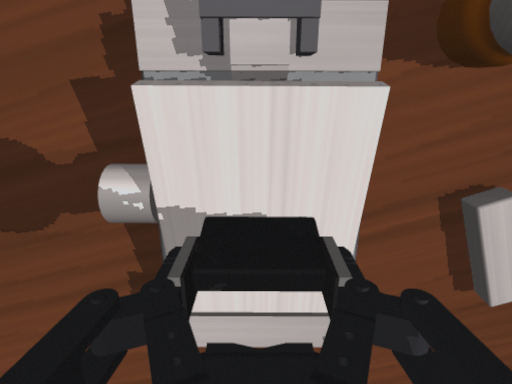

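View pics/w12c.png

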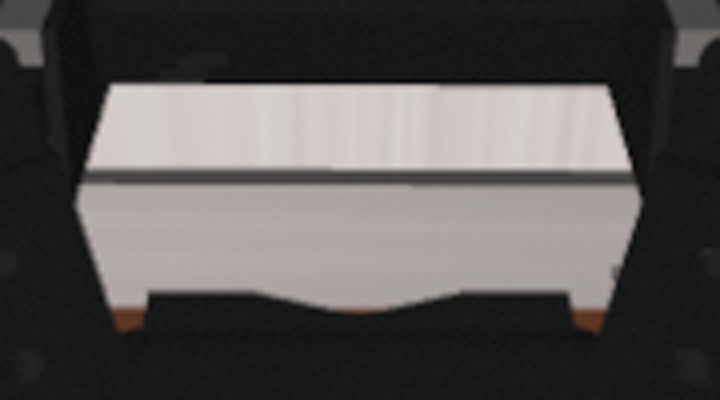

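View pics/s12c.png

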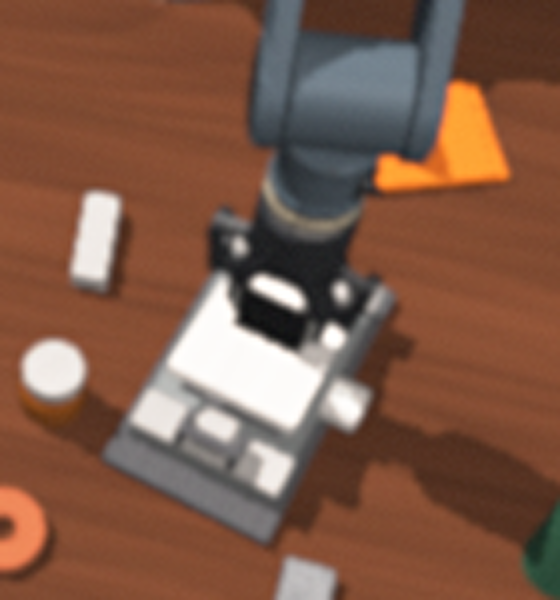

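```bash
python3 -c "
from h import *
c=manip.get_calibration('wrist');a=np.radians(-15.74)
for n,v,z in(('plate',312.5,.047),('lip',316.3,.048),('liprear',342.5,.048)):
    X=ray(c,259.5,v,z)[:2]-[.5155,.161];print(n,X@[np.cos(a),np.sin(a)]*1e3)
"
```

```text
plate -79.76165963571931
lip -82.00733824093918
liprear -104.33881568202675
```

arm_command(rows=[[[-1,0.3,-0.2],0,1],[[0,0,0],0,1]])

```text
t: 16.55
tcp_pos: [0.4979, 0.1663, 0.0833]
tool_rot: [0.991, -0.136, 0.003, 0.0]
force: [6.4, -3.5, 0.4]
finger_gap: 0.688
```

```bash
python3 -c "from h import *;st()"
```

```text
t16.55 trap x-18.4 y0.3 z83.3 | F x7.2 y-1.6 z0.4 | M x-0.44 y-0.89 | gap 0.688
```

arm_command(rows=[[[0,0,0],0,1],[[1.3,-0.4,-2],0,1],[[1.3,-0.3,-2.1],0,1],[[0,0,0],0,1]], squeeze=20)

```text
t: 17.05
tcp_pos: [0.5003, 0.1657, 0.0797]
tool_rot: [0.991, -0.137, 0.003, -0.0]
force: [5.2, -3.4, 5.4]
finger_gap: 0.688
```

```bash
python3 -c "from h import *;st();cv2.imwrite('pics/w13.png',manip.snapshot('wrist'))"
```

```text
t17.05 trap x-16.0 y0.4 z79.7 | F x6.0 y-1.9 z5.4 | M x-0.33 y-0.32 | gap 0.688
```

View pics/w13.png

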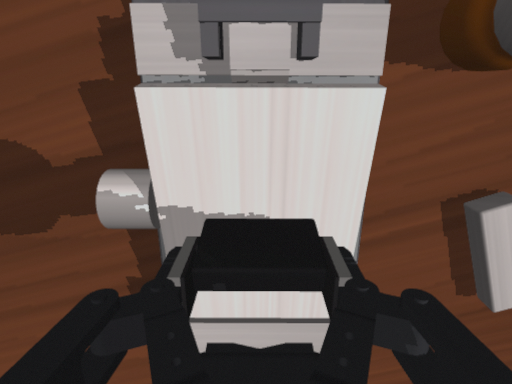

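arm_command(rows=[[[1.2,-0.3,-2.1],0,1],[[1.2,-0.4,-2.1],0,1],[[0,0,0],0,1]])

```text
t: 17.48
tcp_pos: [0.5029, 0.1652, 0.0755]
tool_rot: [0.991, -0.137, 0.003, -0.0]
force: [5.7, -3.1, 5.4]
finger_gap: 0.687
```

```bash
python3 -c "from h import *;st()"
```

```text
t17.48 trap x-13.3 y0.6 z75.5 | F x6.3 y-1.5 z5.4 | M x-0.23 y-0.35 | gap 0.687
```

arm_command(rows=[[[1.1,-0.4,-2.2],0,1],[[1.1,-0.5,-2.2],0,1],[[0,0,0],0,1]])

```text
t: 17.85
tcp_pos: [0.5049, 0.1646, 0.0719]
tool_rot: [0.991, -0.137, 0.003, -0.001]
force: [4.5, -2.2, 11.0]
finger_gap: 0.689
```

```bash
python3 -c "from h import *;st();cv2.imwrite('pics/w14.png',manip.snapshot('wrist'))"
```

```text
t17.85 trap x-11.2 y0.6 z71.9 | F x5.0 y-0.9 z11.0 | M x-0.11 y-0.07 | gap 0.689
```

View pics/w14.png

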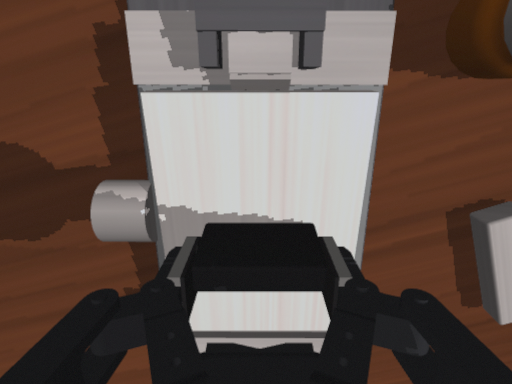

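arm_command(rows=[[[0.5,-0.2,0.5],0,0],[[0,0,0],0,-0.5],[[0,0,0],0,-0.7],[[0,0,0],0,-0.7]])

```text
t: 18.4
tcp_pos: [0.5018, 0.1644, 0.0699]
tool_rot: [0.991, -0.137, -0.001, 0.0]
force: [0.3, 0.0, -0.5]
finger_gap: 0.848
```

```bash
python3 -c "from h import *;st();cv2.imwrite('pics/w15.png',manip.snapshot('wrist'))"
```

```text
t18.40 trap x-14.1 y-0.5 z69.9 | F x0.3 y0.1 z-0.5 | M x0.03 y0.03 | gap 0.848
```

View pics/w15.png

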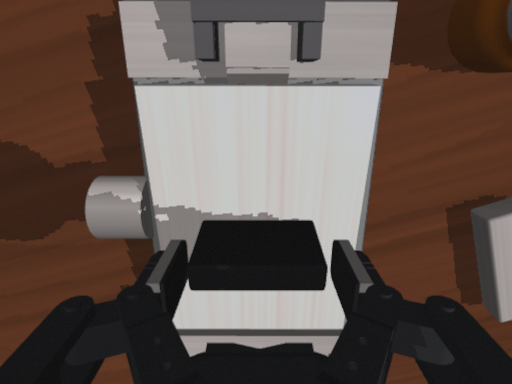

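arm_command(rows=[[[0,0,30],0,-0.7],[[0,0,30],0,-0.7],[[20,-5.6,0],0,0],[[20,-5.7,0],0,1],[[20.6,-5.8,0],0,1],[[0,0,0],0,1],[[0,0,0],0,1],[[0,0,0],0,1]], squeeze=40)

```text
t: 19.45
tcp_pos: [0.5621, 0.1475, 0.1301]
tool_rot: [0.991, -0.137, -0.001, 0.0]
force: [0.4, 0.3, 0.3]
finger_gap: -0.001
```

```bash
python3 -c "
from h import *;st();cv2.imwrite('pics/w16.png',manip.snapshot('wrist'));im=manip.snapshot('scene');cv2.imwrite('pics/s16c.png',cv2.resize(im[120:270,260:400],None,fx=4,fy=4,interpolation=cv2.INTER_CUBIC))"
```

```text
t19.45 trap x48.5 y-0.3 z130.1 | F x0.3 y0.4 z0.3 | M x0.05 y-0.06 | gap -0.001
```

View pics/w16.png

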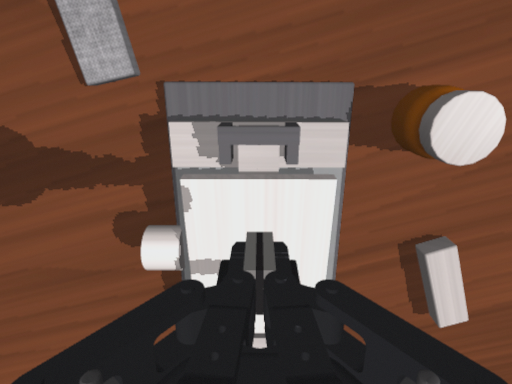

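View pics/s16c.png

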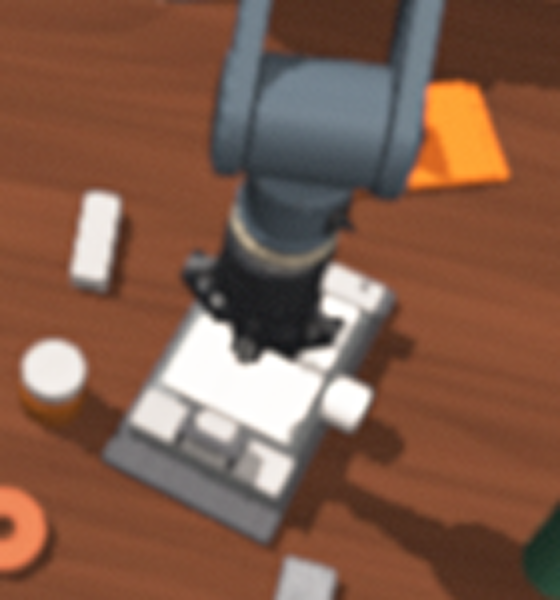

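```bash
python3 -c "
from h import *
c=manip.get_calibration('wrist');a=np.radians(-15.74)
for n,u,v,z in(('freeedge',258,179.5,.054),('nose tip',258,171.5,.057),('ee L',179.5,179.5,.054),('ee R',337,179.5,.054)):
    X=ray(c,u,v,z)[:2]-[.5155,.161];print(n,X@[np.cos(a),np.sin(a)]*1e3,X@[-np.sin(a),np.cos(a)]*1e3)
im=cv2.imread('pics/w16.png');cv2.imwrite('pics/w16c.png',cv2.resize(im[110:290,160:360],None,fx=3.3,fy=3.3,interpolation=cv2.INTER_CUBIC))
"
```

```text
freeedge 68.18422748005489 0.6731240780912806
nose tip 74.9588014569809 0.660200007154086
ee L 68.09995836730775 56.59663948251781
ee R 68.26900008796017 -55.58452584269794
```

View pics/w16c.png

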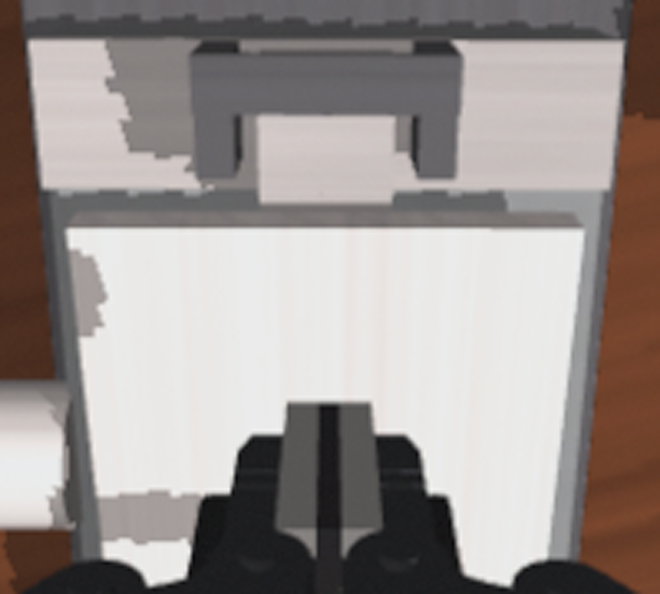

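arm_command(rows=[[[0,0,-25],0,1],[[0,0,-25],0,1],[[0,0,-7],0,1],[[0,0,-2],0,1],[[0,0,-2],0,1],[[0,0,0],0,1]])

```text
t: 20.3
tcp_pos: [0.5639, 0.1473, 0.07]
tool_rot: [0.991, -0.137, 0.001, -0.0]
force: [0.1, 0.0, -0.5]
finger_gap: -0.003
```

```bash
python3 -c "from h import *;st()"
```

```text
t20.30 trap x50.3 y-0.1 z70.0 | F x0.1 y0.1 z-0.5 | M x0.04 y0.03 | gap -0.003
```

arm_command(rows=[[[0,0,-1.5],0,1],[[0,0,-1.5],0,1],[[0,0,-1.5],0,1],[[0,0,0],0,1]])

```text
t: 20.8
tcp_pos: [0.563, 0.1472, 0.0643]
tool_rot: [0.991, -0.137, -0.001, 0.0]
force: [1.1, 0.6, 0.7]
finger_gap: 0.001
```

```bash
python3 -c "from h import *;st()"
```

```text
t20.80 trap x49.4 y-0.4 z64.3 | F x0.9 y0.8 z0.7 | M x-0.06 y-0.00 | gap 0.001
```

arm_command(rows=[[[0,0,-1],0,1],[[0,0,-1],0,1],[[0,0,0],0,1]])

```text
t: 21.18
tcp_pos: [0.5633, 0.1472, 0.0626]
tool_rot: [0.991, -0.137, -0.0, 0.0]
force: [-0.2, -0.2, 0.7]
finger_gap: 0.002
```

```bash
python3 -c "from h import *;st()"
```

```text
t21.18 trap x49.7 y-0.3 z62.6 | F x-0.1 y-0.2 z0.7 | M x-0.06 y0.00 | gap 0.002
```

arm_command(rows=[[[0,0,-1],0,1],[[0,0,-1],0,1],[[0,0,0],0,1]])

```text
t: 21.55
tcp_pos: [0.5634, 0.1472, 0.0607]
tool_rot: [0.991, -0.137, -0.0, 0.0]
force: [-0.0, 0.4, -0.4]
finger_gap: 0.0
```

```bash
python3 -c "from h import *;st();cv2.imwrite('pics/w17.png',manip.snapshot('wrist'))"
```

```text
t21.55 trap x49.8 y-0.3 z60.7 | F x-0.1 y0.4 z-0.4 | M x-0.01 y-0.02 | gap 0.000
```

View pics/w17.png

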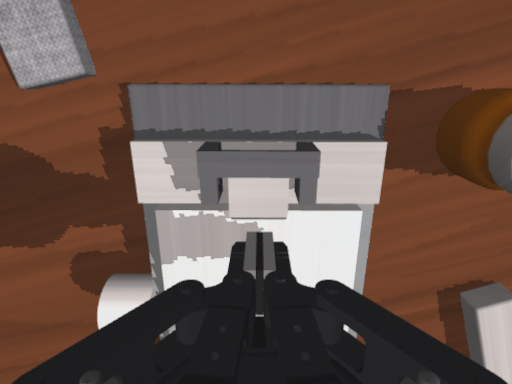

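arm_command(rows=[[[0,0,-1],0,1],[[0,0,-1],0,1],[[0,0,0],0,1]])

```text
t: 21.98
tcp_pos: [0.5634, 0.1472, 0.0587]
tool_rot: [0.991, -0.137, -0.0, 0.0]
force: [0.0, 0.8, 0.6]
finger_gap: 0.002
```

```bash
python3 -c "
from h import *;st()
im=cv2.imread('pics/w17.png');cv2.imwrite('pics/w17c.png',cv2.resize(im[130:300,120:400],None,fx=2.8,fy=2.8,interpolation=cv2.INTER_CUBIC))"
```

```text
t21.98 trap x49.8 y-0.3 z58.7 | F x-0.2 y0.8 z0.6 | M x0.04 y0.01 | gap 0.002
```

View pics/w17c.png

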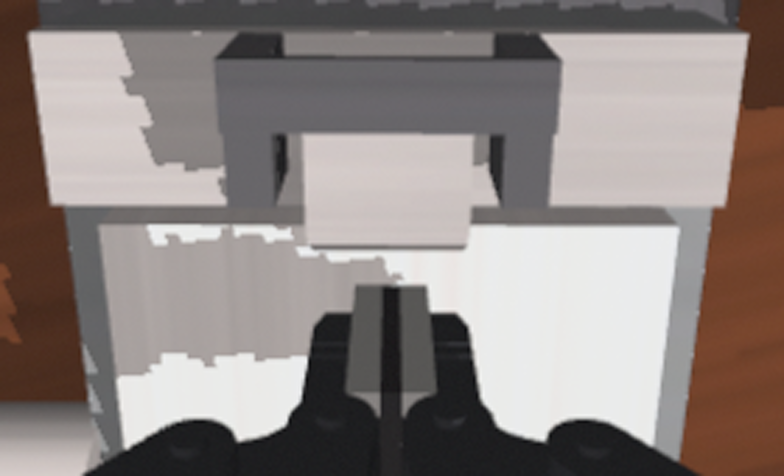

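arm_command(rows=[[[0,0,-1],0,1],[[0,0,-1],0,1],[[0,0,0],0,1]])

```text
t: 22.35
tcp_pos: [0.5634, 0.1472, 0.0567]
tool_rot: [0.991, -0.137, -0.0, 0.0]
force: [0.7, -0.0, 0.3]
finger_gap: -0.002
```

```bash
python3 -c "
from h import *;st()"
```

```text
t22.35 trap x49.9 y-0.3 z56.7 | F x0.7 y0.2 z0.3 | M x-0.01 y0.05 | gap -0.002
```

arm_command(rows=[[[0,0,-1],0,1],[[0,0,-1],0,1],[[0,0,0],0,1]])

```text
t: 22.72
tcp_pos: [0.5635, 0.1473, 0.0551]
tool_rot: [0.991, -0.137, 0.0, -0.0]
force: [-1.0, -0.3, 3.5]
finger_gap: -0.002
```

```bash
python3 -c "
from h import *;st()"
```

```text
t22.73 trap x49.9 y-0.2 z55.1 | F x-0.9 y-0.6 z3.5 | M x-0.02 y0.10 | gap -0.002
```

arm_command(rows=[[[0,0,-0.7],0,1],[[0,0,-0.7],0,1],[[0,0,0],0,1]])

```text
t: 23.1
tcp_pos: [0.5635, 0.1472, 0.0551]
tool_rot: [0.991, -0.137, 0.0, -0.0]
force: [-2.6, -0.8, 12.1]
finger_gap: 0.003
```

```bash
python3 -c "
from h import *;st()"
```

```text
t23.10 trap x50.0 y-0.2 z55.1 | F x-2.3 y-1.5 z12.1 | M x-0.18 y0.47 | gap 0.003
```

arm_command(rows=[[[0,0,-0.6],0,1],[[0,0,0],0,1],[[0,0,0],0,1]])

```text
t: 23.48
tcp_pos: [0.5635, 0.1473, 0.055]
tool_rot: [0.991, -0.137, 0.0, -0.0]
force: [-3.4, -0.5, 14.9]
finger_gap: 0.001
```

```bash
python3 -c "
from h import *;st()"
```

```text
t23.48 trap x49.9 y-0.2 z55.0 | F x-3.1 y-1.4 z14.9 | M x-0.28 y0.57 | gap 0.001
```

arm_command(rows=[[[0,0,6],0,1],[[0,0,30],0,1],[[0,0,50],0,1],[[0,0,50],0,1],[[0,0,0],0,1],[[0,0,0],0,1]])

```text
t: 24.22
tcp_pos: [0.5628, 0.1472, 0.1883]
tool_rot: [0.991, -0.137, -0.001, 0.0]
force: [0.6, -0.7, 0.3]
finger_gap: 0.004
```

```bash
python3 -c "
from h import *;st()
im=manip.snapshot('wrist');cv2.imwrite('pics/w18.png',im);cv2.imwrite('pics/w18c.png',cv2.resize(im[130:330,150:370],None,fx=3,fy=3,interpolation=cv2.INTER_CUBIC))"
```

```text
t24.23 trap x49.3 y-0.4 z188.3 | F x0.8 y-0.5 z0.3 | M x0.03 y-0.05 | gap 0.004
```

View pics/w18c.png

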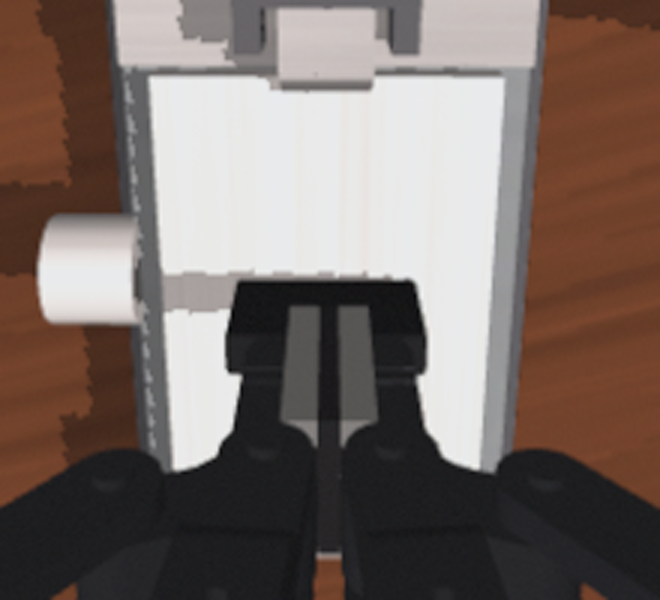

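arm_command(rows=[[[0,-30,20],0,1],[[0,-50,20],0,1],[[0,-60,0],0,1],[[-10,-60,0],0,1],[[-10,-50,0],0,1],[[0,0,0],0,1]])

```text
t: 25.02
tcp_pos: [0.5422, -0.106, 0.2268]
tool_rot: [0.99, -0.14, -0.002, -0.0]
force: [0.4, 0.8, 0.5]
finger_gap: 0.001
```

```bash
python3 -c "
from h import *;st()
im=manip.snapshot('top');cv2.imwrite('pics/t19.png',im);a=cv2.resize(im[125:245,115:235],None,fx=4.5,fy=4.5,interpolation=cv2.INTER_CUBIC);cv2.imwrite('pics/t19c.png',a)
im=manip.snapshot('scene');cv2.imwrite('pics/s19.png',im);a=cv2.resize(im[165:265,270:370],None,fx=5,fy=5,interpolation=cv2.INTER_CUBIC);cv2.imwrite('pics/s19c.png',a)"
```

```text
t25.02 trap x98.1 y-249.7 z226.8 | F x0.2 y0.9 z0.5 | M x0.03 y0.03 | gap 0.001
```

View pics/t19c.png

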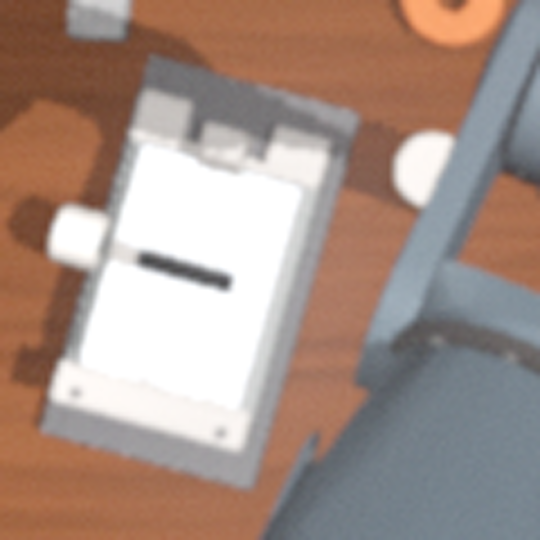

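View pics/s19c.png

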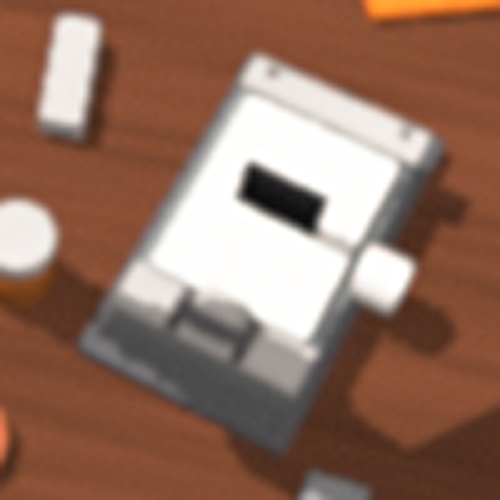

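The board lies flat, filling the span between lip and curb, with the catch tongue at crop (225,160) over its free edge. One quick lateral check before signing off.

```bash
python3 -c "
from h import *
c=manip.get_calibration('top');a=np.radians(-15.74);T=lambda p,z:ray(c,115+(p[0]+.5)/4.5-.5,125+(p[1]+.5)/4.5-.5,z)[:2]-[.5155,.161]
for n,p,z in(('freeL',(140,142),.044),('freeR',(303,187),.044),('rearL',(80,365),.044),('rearR',(240,408),.044),('barL',(138,259),.084),('barR',(231,283),.084),('lipL',(60,365),.048),('lipR',(252,415),.048)):
    X=T(p,z);print(n,X@[np.cos(a),np.sin(a)]*1e3,X@[-np.sin(a),np.cos(a)]*1e3)"
```

```text
freeL 70.81466649899704 57.96592395603112
freeR 70.96104643895768 -55.60078328611802
rearL -83.72848425782298 54.51766485166686
rearR -82.90182382873087 -55.93977121453596
barL -6.127345039819413 28.51541758459488
barR -5.016688466710385 -33.82272402617176
lipL -87.11338452422589 66.34766846608822
lipR -85.10468601258188 -65.48944322837119
```

```bash
python3 -c "
from station import manip
print(manip.sign_off())"
```

```text
the job is handed in; nothing more can be done
None
```

The pit is closed: the cover board is seated in the trap, the spring catch is out over its free edge, and I've handed the job in at about 25 s.

**What I did:**
- I gripped the bar by its ends and tilted the board to about 12° by resting its underside on the trap's lip.
- I slid the tongue along the ledge until it met a firm stop. The deck seems to sit about 3 to 6 mm towards -x.
- I swung the board down, let go, and pressed beside the catch with the closed fingertips.

**Last checks:**
- **Height:** the board top was rigid at about 44 mm under a 15 N press, which is the seated height.
- **Sideways:** the free edge is about 1 mm off the trap's centre line and the tongue end less than 1 mm.
- **Catch:** the pictures show its nose over the free edge. I could not read its travel directly.
- **Forces:** the wrist readings I took put the load on the trap at about 17 N at most while tilted. I took no readings between steps.
- **Bystanders:** the arm did not go near them; I compared no before-and-after positions.

**What did not match:**
- I expected to snap the catch with the fingertip press. The fingers met nothing until seated height, so the board most likely dropped into place as I let go or at a light touch on the way down.
- The deck offset came out differently by camera (about 3 mm) and by touch (nearer 6 mm).

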